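# Prop the fold-down tray and tip the nuts into it

## Robot

A 7-joint arm with a two-finger parallel gripper is mounted at the origin on the work surface. World frame = base frame: x ahead of the robot, y to its left, z up, the work surface at z = 0. Lengths are in m, angles in rad, forces in N, time in s.
With the tool pointing down it reaches from about 0.425 to 0.825 m from the base axis. Payload 3.6 kg.
Tool frame: the origin (TCP) lies at the very end of the fingers, on their centre line; the grasp point (between the pads) lies 19 mm behind it; z points along the fingers, y is the line along which they close (so a half turn about z gives the same grasp; the last joint's range is limited). The gripper opens to 85 mm and grips with 20 to 120 N. Pads are 22 mm wide; open, the fingers measure 114 mm over their backs; the gripper's body (76 mm by 85 mm) begins 54 mm behind the grasp point. The pads swing forward as they close: fully open they stand 13 mm farther back than shut.
Start: joints at [-1.254, 0.615, -0.013, 1.423, 0.008, 1.103, -0.04], TCP at [0.218, 0.612, 0.231] pointing down, gripper open.
Joint ranges: [-3.12, 3.12], [-0.3, 2.06], [-1.34, 1.32], [0.26, 2.42], [-1.36, 4.5], [0.01, 1.98], [-2.84, 2.84]. Speed limits (rad/s): [2.79, 2.79, 3.14, 3.14, 3.14, 3.14, 3.14].

## Interface

Orientations are given as a rotation vector (axis times angle).
In Python, from rig import manip, snapshot gives the robot as it stands.
- The arm moves only by the tool arm_command, never from a script. Its argument "moves" is a list of rows, each an object of numbers: "grip": the closure, from -1 (fully open) to 1 (shut); "tx", "ty", "tz": the shift along the tool's x, y, z scaled (see below); "ax", "ay", "az": the turn, a rotation vector about the tool's x, y, z scaled (see below). In form: [{"grip": .., "tx": .., "ty": .., "tz": .., "ax": .., "ay": .., "az": ..}, ...]. A call has 1 to 10 rows; each row shifts and turns the commanded pose from where the row before left it, along the tool's axes as they then stand; what a row does not reach is not made up. The controller multiplies each number of a shift by 50 mm and each number of a turn by 4 degrees. A row lasts 1/10 s, in which the tool goes at most 50 mm and 8.59 degrees, less where a joint would pass 70% of its speed; a pose out of reach is approached as far as the arm can. A call with a number of a shift or a turn outside -1 to 1 is refused whole. A call with a gripper value outside its range is refused whole. The fingers move at their own pace and stop on an object; "force" is the grip in N (left out, the last holds). Time passes only in rows, so rows that do not move let the fingers close. It gives the time, the measured TCP pose, the force, the opening and the grip force at its end, in the units of the state.
- manip.read_state(): the state, without advancing time (a new reading comes with each control period).
- snapshot(name): name is "scene" or "side" or "wrist"; returns a dict with "frame" (384x512x3 uint8, red, green, blue), "depth" (384x512 float32, m along the optical axis (not along the pixel's ray), 0 where there is no reading), "camera_matrix" (3x3 intrinsics, pixels), "D" ([k1, k2, p1, p2, k3] as OpenCV has them; the pictures are not rectified), "R" (3x3) and "t" (3): a world point X has camera coordinates R X + t; the wrist camera has in their place "mount" (4x4, takes a point from camera to tool coordinates, whose origin is the TCP and whose axes are the flange's). Camera axes: x right, y down, z forward; pixel columns grow to the right and rows downward; lengths in m; the calibration is good to about 2 mm. A picture is of the moment at which its call begins: read the wrist's pose just before it.
- manip.close_job(): hands the job in; it is judged then, once.
The state is a dict: "t": time; "joints": joint angles; "qvel": joint speeds; "joint_efforts": joint torques, N m; "position": TCP position; "orientation": TCP orientation; "ft_force": force on the tool from outside, world axes, zero at the start; "torque": the same for the moment, N m; "grip_width": opening from 0.0 (shut) to 1.0 (fully open); "finger_force": force on a finger pad.
Only numpy, scipy, OpenCV 4.12 (cv2) and the standard library are available. Lean on these libraries where they do the work, as an engineer would, in place of code of your own. Each camera call takes 0.05 s, during which the arm holds its last target. There are 200 camera calls.

## Task

Get the fold-down blue tray ready to use: push the orange folding prop leg round until it rests against its stop under the tray, and only then pour all seven brass nuts from the mug into the tray. Stand the mug upright back on its cork mat, and leave the other things on the bench and ledge where they are.

Things in the scene. Friction and masses are not known exactly. Their poses are not given: they have to be found in the camera images.
- ledge: Narrow oak ledge standing on the bench, fixed: board 90 deep (x), 360 long (y), top 110 mm above the bench. Origin on the bench plane under the middle of its front edge; its own -x points out of the front (towards the robot), +y along the ledge. A yellow patch box (57 x 87, 32 tall) is fixed on top, centre 55 behind the front edge and 20 to +y; a small black bike hook sticks out 20 in front of the edge at y -130.
- tray (a joint): Drop angle of the blue fold-down tray hinged on the ledge's front edge: 0 = level, up to 0.5 rad drooping. A weak spring holds it level only while it is empty; the weight of a few nuts makes it droop and spill unless the prop leg is under it.
- tray_in (a point): Centre of the blue tray's inner floor. The open tray is 116 (x) by 156 (y), walls 4 thick, 36 tall outside, inner floor 79 mm and rim 111 mm above the bench when level; axes as the ledge; its front wall is 120 mm in front of the ledge's edge.
- prop_leg (a joint): Angle of the orange folding prop leg (gate leg) about its vertical hinge, counter-clockwise from above: 0 = folded along the ledge's +y direction, pi/2 = straight out from the ledge front, 2.0 rad = hard stop, under the tray. Slight friction (about 0.5 N at the post): it stays where it is left.
- leg_pivot (a point): Point on the leg's hinge axis, 80 mm above the bench, 12 mm in front of the ledge edge and 100 mm to the ledge's +y, just beside the tray.
- post (a point): Point on the axis of the leg's upright orange post, 80 mm above the bench. The post is 18 mm in diameter, stands 170 mm from the hinge axis and reaches from 4 to 105 mm above the bench; a bar 14 wide, 51 to 74 mm above the bench, joins it to the hinge.
- mat: Fixed round cork mat, 116 mm across, 4 thick; origin at the centre of its underside, on the bench.
- mug_center (a point): Centre (41 mm above its foot, on its axis) of the white ceramic mug, 82 tall, outside diameter 50 at the foot widening evenly to 66 at the rim, wall 3.5, about 200 g, standing on the cork mat; z up its axis. Its small handle sticks out to the mug's own +y, to 54 mm from the axis, between 20 and 66 mm above the foot. It holds the seven nuts in its lower half.
- canister_c (a point): Stainless screw-top canister, 54 dia, 95 tall, loose on the ledge's -y end; point half-way up. Bystander.
- spacers_c (a point): Blue headset spacer stack, 34 dia, 35 tall, loose on the ledge's +y end; point half-way up. Bystander.
- lube_c (a point): Black chain-lube bottle with red cap, 44 dia, 115 tall, loose on the bench; point half-way up. Bystander.
- bell_c (a point): Brass bicycle bell, 60 dia, 44 tall, loose on the bench; point half-way up. Bystander.
- caliper_c (a point): Black plastic caliper lying on the bench, 160 long along its x, 9 thick, jaws to 43 mm on its +y side near its +x end; point at its middle. Bystander.
- nut0_center (a point): Centre of brass sleeve nut, 15 mm dia, 13 long, about 18 g; one of seven alike, at first in the mug.
- nut1_center (a point): Another such nut, its centre.
- nut2_center (a point): Another such nut, its centre.
- nut3_center (a point): Another such nut, its centre.
- nut4_center (a point): Another such nut, its centre.
- nut5_center (a point): Another such nut, its centre.
- nut6_center (a point): Another such nut, its centre.
Things that resemble listed ones, but are neither listed nor needed, are in the scene too. Several things look just like the part that bears mug_center: the one meant starts farthest to the robot's left. Several things look just like the mat: the one meant starts farthest to the robot's left.

How it is judged:
By the outcome, as a careful person would: the job done as asked, in the order asked, and still so for the second after the job is handed in, with the robot touching nothing.
It also fails if it takes over 72 s, if anything falls off the work surface, if the arm or the gripper's body presses on something with over 40 N, if the wrist force passes 120 N, or if a joint passes its speed limit or range.

## Working session

There is one attempt and no reset: what is moved stays moved. The work goes in short steps, Python scripts to look and compute and a tool call to move; the robot and the scene stay as the last step left them, time stands still between calls to the robot, and variables do not carry over. Pictures are saved under pics/ and viewed, at most 10 in all, crops included, and the job is handed in when it is done.

Besides the shell and the picture viewer there is one more tool, called after ">>>" as a command line: name --argument value ..., lists and objects as JSON in quotes. arm_command: Moves the arm, as the interface text tells. Shifts and turns lie within -1 to 1; 1 stands for 50 mm of shift or 4 degrees of turn. Its arguments: {"type":"object","properties":{"moves":{"type":"array","items":{"type":"object","properties":{"grip":{"type":"number"},"tx":{"type":"number"},"ty":{"type":"number"},"tz":{"type":"number"},"ax":{"type":"number"},"ay":{"type":"number"},"az":{"type":"number"}}}},"force":{"type":"number"}},"required":["moves"]}

```bash
mkdir -p pics; ls; cat > h.py <<'E'
import numpy as np,cv2
from rig import manip,snapshot
from scipy.spatial.transform import Rotation as Ro
def cam(n):
    s=manip.read_state(); d=snapshot(n)
    if n=="wrist":
        T=np.eye(4);T[:3,:3]=Ro.from_rotvec(s["orientation"]).as_matrix();T[:3,3]=s["position"]
        W=T@d["mount"]; d["R"]=W[:3,:3].T; d["t"]=-d["R"]@W[:3,3]
    return d
def cloud(d):
    K=d["camera_matrix"];h,w=d["depth"].shape
    u,v=np.meshgrid(np.arange(w),np.arange(h))
    p=cv2.undistortPoints(np.stack([u,v],-1).reshape(-1,1,2).astype(np.float64),K,d["D"]).reshape(h,w,2)
    z=d["depth"][...,None]
    c=np.concatenate([p*z,z],-1)
    X=(c-d["t"])@d["R"]; X[d["depth"]<=0]=np.nan
    return X
def ray(d,u,v,z):
    p=cv2.undistortPoints(np.array([[[u,v]]],float),d["camera_matrix"],d["D"]).ravel()
    r=np.array([p[0],p[1],1])@d["R"]; o=-d["R"].T@d["t"]
    return o+r*(z-o[2])/r[2]
def save(d,f,crop=None,s=1):
    im=d["frame"][...,::-1]
    if crop: x0,y0,x1,y1=crop; im=im[y0:y1,x0:x1]
    cv2.imwrite("pics/"+f,cv2.resize(im,None,fx=s,fy=s,interpolation=cv2.INTER_CUBIC))
E
python3 - <<'E'
from h import *
import pickle
s=manip.read_state();print(s)
A=cam("scene");B=cam("side")
pickle.dump((A,B),open("ab.pkl","wb"))
for n,d in(("scene",A),("side",B)): print(n,-d["R"].T@d["t"],d["R"][2])
save(A,"a.png",s=1.5);save(B,"b.png",s=1.5)
E
```

```text
pics
{'t': 0.0, 'joints': array([-1.25446016,  0.61594242, -0.0126221 ,  1.42491082,  0.00809765,
        1.10342611, -0.04042789]), 'qvel': array([-0.00127185,  0.00048389, -0.00112664, -0.00072644,  0.00027217,
       -0.00078582,  0.00242198]), 'joint_efforts': array([-3.55059929e-04, -4.69223642e+01,  2.58821631e-01, -1.71029788e+01,
        9.93366499e-03,  9.68599546e-03, -1.98279409e-06]), 'position': array([0.21823022, 0.61144409, 0.23011914]), 'orientation': array([-0.53575536, -3.09514783,  0.00408918]), 'ft_force': array([ 0.4610829 , -0.3231049 ,  0.12646748]), 'torque': array([ 0.00375265,  0.02446095, -0.02926003]), 'finger_force': 0.0, 'grip_width': 0.998947279316725}
scene [1.20930488 0.42132922 1.06546601] [-0.53832695 -0.33551101 -0.7730695 ]
side [ 0.17006488 -0.37776773  0.78573793] [ 0.46470035  0.41758364 -0.78081847]
```

View pics/a.png

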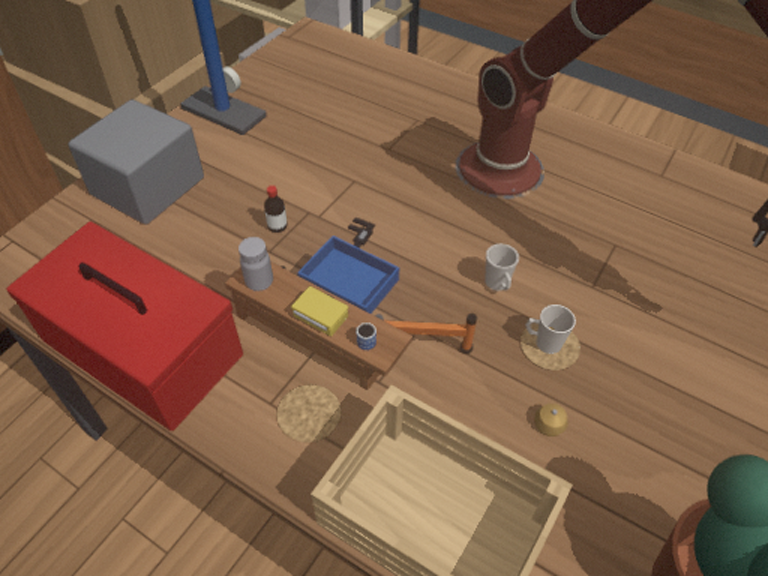

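View pics/b.png

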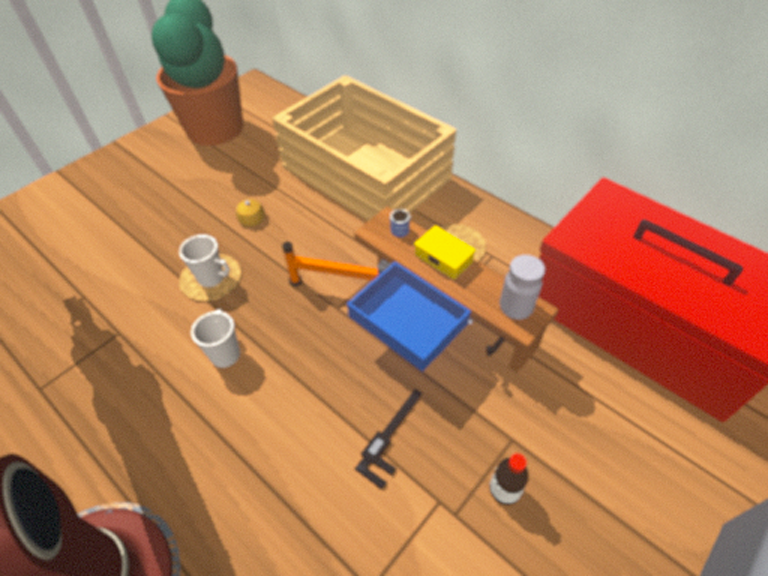

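The scene view shows two mugs, at about (500,267) without a mat and (553,330) on a cork mat. It also shows two mats, (551,347) and (308,412). The tray is at (350,272), the orange leg runs from (390,325) to (468,335), and the ledge is around (320,315). Next I'll measure and check which mug and mat are farthest left (+y).

```bash
python3 - <<'E'
from h import *
import pickle
A,B=pickle.load(open("ab.pkl","rb"))
np.set_printoptions(precision=4,suppress=True)
for n,d in(("A",A),("B",B)):
    X=cloud(d);d["X"]=X;hsv=cv2.cvtColor(d["frame"],cv2.COLOR_RGB2HSV)
    H,S,V=hsv[...,0].astype(int),hsv[...,1],hsv[...,2]
    def rep(nm,m,zlo,zhi,mn=25,r=None):
        m=m&(X[...,2]>zlo)&(X[...,2]<zhi)&(np.hypot(X[...,0],X[...,1])>.3)&(X[...,0]<1.2)
        k,l,st,c=cv2.connectedComponentsWithStats(m.astype(np.uint8))
        for i in range(1,k):
            if st[i,4]<mn: continue
            P=X[l==i]; q=np.percentile(P,[2,98],axis=0)
            print(n,nm,st[i,4],"px",c[i].round(),"mean",P.mean(0),"lo",q[0],"hi",q[1])
    rep("mug",(S<60)&(V>90),.015,.11,100)
    rep("blue",(H>100)&(H<125)&(S>120),.03,.2)
    rep("yellow",(H>24)&(H<34)&(S>150),.13,.16)
    rep("orange",(H>3)&(H<16)&(S>190)&(V>120),.04,.12)
    # tray rim
    m=(H>100)&(H<125)&(S>110)&(X[...,2]>.1)&(X[...,2]<.122)
    P=X[m][:,:2].astype(np.float32)
    P=P[np.linalg.norm(P-np.median(P,0),axis=1)<.12]
    print(n,"rim",cv2.minAreaRect(P))
    m=(X[...,2]>.104)&(X[...,2]<.117)&(H<22)&(X[...,0]<1)&(X[...,0]>.3)
    k,l,st,c=cv2.connectedComponentsWithStats(m.astype(np.uint8))
    for i in np.argsort(-st[1:,4])[:2]+1:print(n,"ledge",st[i,4],c[i],cv2.minAreaRect(X[l==i][:,:2].astype(np.float32)))
import os
print(ray(A,551/1.5,347/1.5,0),ray(A,308/1.5,412/1.5,0))
save(A,"c.png",(300,150,420,300),4)
E
```

```text
A mug 117 px [154.  54.] mean [ 0.1692 -0.7052  0.0849] lo [ 0.1528 -0.7251  0.0509] hi [ 0.178  -0.6884  0.1087]
A mug 409 px [155.  75.] mean [ 0.2088 -0.6784  0.0207] lo [ 0.1581 -0.8132  0.0162] hi [ 0.248  -0.6147  0.0262]
A mug 1055 px [112. 122.] mean [ 0.5293 -0.5826  0.0636] lo [ 0.4335 -0.5878  0.0168] hi [ 0.6177 -0.5774  0.1083]
A mug 117 px [184. 146.] mean [ 0.4705 -0.3212  0.0368] lo [ 0.4488 -0.3419  0.0171] hi [ 0.4823 -0.3098  0.0565]
A mug 503 px [333. 176.] mean [0.3373 0.1546 0.0566] lo [0.3035 0.1256 0.02  ] hi [0.3693 0.1887 0.0838]
A mug 639 px [369. 217.] mean [0.4241 0.3079 0.0583] lo [0.3928 0.2667 0.0202] hi [0.4547 0.3397 0.0869]
A blue 315 px [144.  51.] mean [ 0.213 -0.708  0.123] lo [ 0.1965 -0.7242  0.0355] hi [ 0.2256 -0.6969  0.1969]
A blue 954 px [231. 184.] mean [ 0.5474 -0.0788  0.0807] lo [ 0.5036 -0.1397  0.0756] hi [ 0.6094 -0.0206  0.1119]
A rim ((0.5556600689888, -0.06791012734174728), (0.15681734681129456, 0.11771196126937866), 88.31645965576172)
A ledge 2228 [217.5004 211.3613] ((0.6613636016845703, -0.06963030993938446), (0.09344945102930
[... 1833 characters left out ...]
i [ 0.7617 -0.4705  0.0956]
B orange 53 px [497. 266.] mean [ 0.7604 -0.5255  0.0798] lo [ 0.7578 -0.5294  0.0435] hi [ 0.7625 -0.517   0.1189]
B orange 90 px [345. 308.] mean [ 0.4541 -0.3328  0.1137] lo [ 0.4453 -0.3418  0.0976] hi [ 0.4647 -0.322   0.1178]
B rim ((0.5504494905471802, -0.06824377179145813), (0.15637272596359253, 0.11804754287004471), 89.98064422607422)
B ledge 2822 [304.5624 186.7186] ((0.656620442867279, -0.06849916279315948), (0.09210643917322159, 0.3621060848236084), 0.17960022389888763)
B ledge 618 [437.5113 221.5615] ((0.7602635622024536, -0.35815200209617615), (0.3424864411354065, 0.005614254157990217), 89.91171264648438)
[0.4268 0.3185 0.    ] [0.7962 0.0049 0.    ]
```

View pics/c.png

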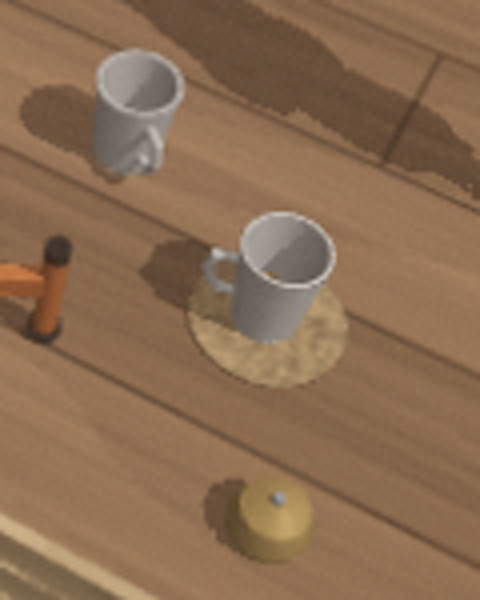

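The mug on the mat (scene (553,330), y≈0.31) is farther left than the other (y≈0.155), and the nuts show inside it. Its mat (y≈0.32) is likewise the leftmost, so these are the ones meant. The handle points roughly towards −y. Before pushing I'll refine the post and handle positions.

```bash
cat >> h.py <<'E'
np.set_printoptions(precision=4,suppress=True)
def plan(p,R=None):
    s=manip.read_state();R0=Ro.from_rotvec(s["orientation"])
    print("now",s["position"],"shift units",R0.inv().apply(np.array(p)-s["position"])/.05,
      "turn units",np.degrees((R0.inv()*R).as_rotvec())/4 if R is not None else "", "j",s["joints"],"t",s["t"],"F",s["ft_force"],"w",s["grip_width"])
E
python3 - <<'E'
from h import *
import pickle
A,B=pickle.load(open("ab.pkl","rb"))
for n,d in(("A",A),("B",B)):
    X=cloud(d);hsv=cv2.cvtColor(d["frame"],cv2.COLOR_RGB2HSV);S=hsv[...,1];V=hsv[...,2]
    P=X[(abs(X[...,0]-.51)<.05)&(abs(X[...,1]-.17)<.05)&(X[...,2]>.098)&(X[...,2]<.112)]
    print(n,"post top",len(P),P.mean(0) if len(P) else "")
    m=(abs(X[...,0]-.42)<.08)&(abs(X[...,1]-.31)<.09)
    Q=X[m&(X[...,2]>.079)&(X[...,2]<.092)]
    print(n,"rim",len(Q),cv2.minEnclosingCircle(Q[:,:2].astype(np.float32)))
    c=np.array(cv2.minEnclosingCircle(Q[:,:2].astype(np.float32))[0])
    H=X[m&(X[...,2]>.03)&(X[...,2]<.07)]; r=np.linalg.norm(H[:,:2]-c,axis=1)
    H=H[(r>.04)&(r<.058)];print("handle",len(H),H.mean(0),H.mean(0)[:2]-c)
    mat=m&(X[...,2]<.008)&(X[...,2]>-.003)&(hsv[...,0]>14)
    M=X[mat];print("mat",len(M),(np.percentile(M,3,axis=0)+np.percentile(M,97,axis=0))/2)
plan([.524,.212,.20])
E
```

```text
A post top 39 [0.5228 0.1803 0.1044]
A rim 130 ((0.4229016900062561, 0.30947914719581604), 0.034474555402994156)
handle 28 [0.4415 0.2661 0.054 ] [ 0.0186 -0.0434]
mat 703 [0.43   0.316  0.0024]
B post top 42 [0.5167 0.1788 0.1048]
B rim 156 ((0.4186888635158539, 0.31221726536750793), 0.03434796631336212)
handle 34 [0.4341 0.266  0.0541] [ 0.0154 -0.0462]
mat 1100 [0.4188 0.3077 0.0025]
now [0.2182 0.6115 0.2302] shift units [-8.4452 -5.4692  0.6178] turn units  j [-1.2545  0.6158 -0.0126  1.4248  0.0081  1.1034 -0.0404] t 0.1 F [ 0.2667  0.8806 -0.0699] w 0.997895533104273
```

>>> arm_command --moves '[{"grip": 1, "tx": -0.75, "ty": -0.45}, {"grip": 1, "tx": -0.75, "ty": -0.45}, {"grip": 1, "tx": -0.75, "ty": -0.45}, {"grip": 1, "tx": -0.75, "ty": -0.45}, {"grip": 1, "tx": -0.75, "ty": -0.45}, {"grip": 1, "tx": -0.75, "ty": -0.45}, {"grip": 1, "tx": -0.75, "ty": -0.45}, {"grip": 1, "tx": -0.75, "ty": -0.45}, {"grip": 1, "tx": -0.75, "ty": -0.45}, {"grip": 1, "tx": -0.75, "ty": -0.45}]' --force 30

```text
validation failed for argument at $.mo...
```

```bash
python3 -c "
from h import *
plan([.535,.221,.065])"
```

```text
now [0.2182 0.6115 0.2302] shift units [-8.5919 -5.2194  3.3173] turn units  j [-1.2545  0.6158 -0.0126  1.4248  0.0081  1.1034 -0.0404] t 0.1 F [ 0.2667  0.8806 -0.0699] w 0.997895533104273
```

>>> arm_command --moves '[{"grip": 1, "tx": -0.75, "ty": -0.45, "tz": 0, "ax": 0, "ay": 0, "az": 0}, {"grip": 1, "tx": -0.75, "ty": -0.45, "tz": 0, "ax": 0, "ay": 0, "az": 0}, {"grip": 1, "tx": -0.75, "ty": -0.45, "tz": 0, "ax": 0, "ay": 0, "az": 0}, {"grip": 1, "tx": -0.75, "ty": -0.45, "tz": 0, "ax": 0, "ay": 0, "az": 0}, {"grip": 1, "tx": -0.75, "ty": -0.45, "tz": 0, "ax": 0, "ay": 0, "az": 0}, {"grip": 1, "tx": -0.75, "ty": -0.45, "tz": 0, "ax": 0, "ay": 0, "az": 0}, {"grip": 1, "tx": -0.75, "ty": -0.45, "tz": 0, "ax": 0, "ay": 0, "az": 0}, {"grip": 1, "tx": -0.75, "ty": -0.45, "tz": 0, "ax": 0, "ay": 0, "az": 0}, {"grip": 1, "tx": -0.75, "ty": -0.45, "tz": 0, "ax": 0, "ay": 0, "az": 0}, {"grip": 1, "tx": -0.75, "ty": -0.45, "tz": 0, "ax": 0, "ay": 0, "az": 0}]' --force 30

```text
t: 1.1
position: [0.4966, 0.2726, 0.231]
orientation: [-0.536, -3.095, 0.001]
ft_force: [0.3, 1.5, -0.1]
grip_width: 0.002
finger_force: 0.0
```

```bash
python3 -c "
from h import *
plan([.535,.221,.065])"
```

```text
now [0.4966 0.2726 0.231 ] shift units [-1.0713 -0.7116  3.3189] turn units  j [-0.5517  0.4842  0.0171  1.6723 -0.0096  0.9861  0.6969] t 1.1 F [ 0.2821  1.5245 -0.1141] w 0.00202029642313455
```

>>> arm_command --moves '[{"grip": 1, "tx": -0.54, "ty": -0.36, "tz": 0.2, "ax": 0, "ay": 0, "az": 0}, {"grip": 1, "tx": -0.53, "ty": -0.35, "tz": 0.8, "ax": 0, "ay": 0, "az": 0}, {"grip": 1, "tx": 0, "ty": 0, "tz": 0.9, "ax": 0, "ay": 0, "az": 0}, {"grip": 1, "tx": 0, "ty": 0, "tz": 0.9, "ax": 0, "ay": 0, "az": 0}, {"grip": 1, "tx": 0, "ty": 0, "tz": 0.5, "ax": 0, "ay": 0, "az": 0}]'

```text
t: 1.6
position: [0.5317, 0.2219, 0.0632]
orientation: [-0.536, -3.09, 0.006]
ft_force: [-0.6, 0.2, -0.2]
grip_width: 0.002
finger_force: 0.0
```

```bash
python3 -c "
from h import *
s=manip.read_state();R0=Ro.from_rotvec(s['orientation'])
y=R0.as_matrix()[:,1]
th=[.5,.65,.8,.95,1.1,1.25,1.4,1.55,1.7,1.85,2.0]
P=np.array([[.602-.17*np.sin(a),.031+.17*np.cos(a),.065] for a in th])+.0235*y
P=np.vstack([s['position'],P]);print(P)
print(R0.inv().apply(np.diff(P,axis=0))/.05)"
```

```text
[[ 0.5317  0.2219  0.0632]
 [ 0.5284  0.2023  0.0649]
 [ 0.507   0.1885  0.0649]
 [ 0.488   0.1716  0.0649]
 [ 0.4716  0.152   0.0649]
 [ 0.4584  0.1302  0.0649]
 [ 0.4486  0.1067  0.0649]
 [ 0.4424  0.082   0.0649]
 [ 0.44    0.0567  0.0649]
 [ 0.4413  0.0312  0.0649]
 [ 0.4465  0.0063  0.0649]
 [ 0.4553 -0.0176  0.0649]]
[[-0.0692 -0.3912 -0.0318]
 [ 0.3093 -0.4049  0.0034]
 [ 0.2453 -0.4466  0.0032]
 [ 0.1758 -0.4782  0.003 ]
 [ 0.1024 -0.4991  0.0028]
 [ 0.0266 -0.5088  0.0024]
 [-0.0497 -0.5071  0.0021]
 [-0.1249 -0.494   0.0016]
 [-0.1974 -0.4697  0.0012]
 [-0.2653 -0.435   0.0007]
 [-0.3274 -0.3904  0.0002]]
```

>>> arm_command --moves '[{"grip": 1, "tx": -0.07, "ty": -0.39, "tz": -0.05, "ax": 0, "ay": 0, "az": 0}, {"grip": 1, "tx": 0.31, "ty": -0.4, "tz": 0, "ax": 0, "ay": 0, "az": 0}, {"grip": 1, "tx": 0.25, "ty": -0.45, "tz": 0, "ax": 0, "ay": 0, "az": 0}, {"grip": 1, "tx": 0.18, "ty": -0.48, "tz": 0, "ax": 0, "ay": 0, "az": 0}, {"grip": 1, "tx": 0.1, "ty": -0.5, "tz": 0, "ax": 0, "ay": 0, "az": 0}, {"grip": 1, "tx": 0.03, "ty": -0.51, "tz": 0, "ax": 0, "ay": 0, "az": 0}, {"grip": 1, "tx": -0.05, "ty": -0.51, "tz": 0, "ax": 0, "ay": 0, "az": 0}, {"grip": 1, "tx": -0.12, "ty": -0.49, "tz": 0, "ax": 0, "ay": 0, "az": 0}, {"grip": 1, "tx": -0.2, "ty": -0.47, "tz": 0, "ax": 0, "ay": 0, "az": 0}]'

```text
t: 2.5
position: [0.4422, 0.0323, 0.0695]
orientation: [-0.534, -3.094, 0.0]
ft_force: [0.7, 0.7, 0.1]
grip_width: 0.004
finger_force: 0.3
```

```bash
python3 - <<'E'
from h import *
plan([.4553,-.0176,.065])
d=cam("side");X=cloud(d);save(d,"d.png",(150,100,390,280),3)
E
```

```text
now [0.4422 0.0323 0.0695] shift units [-0.5813 -0.8525  0.0888] turn units  j [-0.1022  0.5724 -0.0284  2.1676  0.038   0.4035  1.068 ] t 2.5 F [0.7121 0.6658 0.1356] w 0.0038016854496486364
```

View pics/d.png

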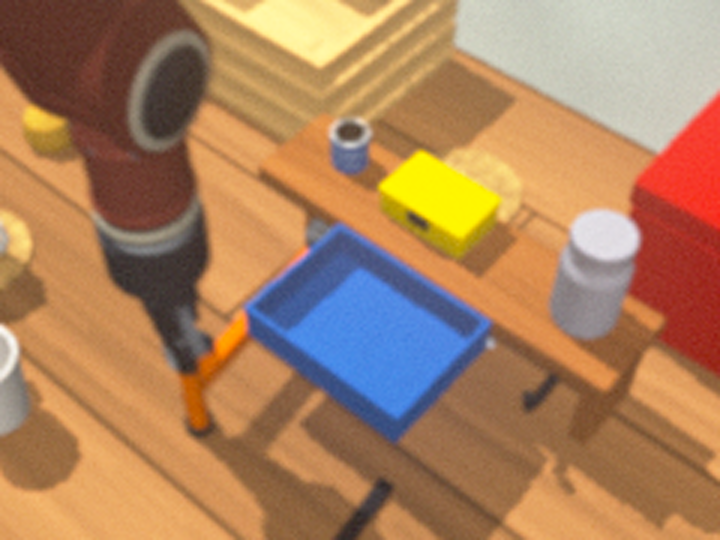

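The gripper is pushing the leg: the post is at about (195,410) in the crop, and the bar now passes under the tray's left edge. I'll keep pushing slowly to the stop.

>>> arm_command --moves '[{"grip": 1, "tx": -0.13, "ty": -0.22, "tz": 0, "ax": 0, "ay": 0, "az": 0}, {"grip": 1, "tx": -0.13, "ty": -0.22, "tz": 0, "ax": 0, "ay": 0, "az": 0}, {"grip": 1, "tx": -0.16, "ty": -0.2, "tz": 0, "ax": 0, "ay": 0, "az": 0}, {"grip": 1, "tx": -0.1, "ty": -0.12, "tz": 0, "ax": 0, "ay": 0, "az": 0}]'

```text
t: 2.95
position: [0.4549, -0.0127, 0.0695]
orientation: [-0.537, -3.095, 0.001]
ft_force: [-0.5, -0.0, -0.8]
grip_width: -0.003
finger_force: 0.3
```

>>> arm_command --moves '[{"grip": 1, "tx": -0.06, "ty": -0.08, "tz": 0, "ax": 0, "ay": 0, "az": 0}, {"grip": 1, "tx": -0.04, "ty": -0.08, "tz": 0, "ax": 0, "ay": 0, "az": 0}]'

```text
t: 3.15
position: [0.4554, -0.0153, 0.0693]
orientation: [-0.527, -3.092, -0.01]
ft_force: [-3.3, 16.6, 1.8]
grip_width: 0.001
finger_force: 8.4
```

The force jumped to 16.6 N at the predicted stop pose, so the leg is seated. I'll back off, rise and move towards the mug.

>>> arm_command --moves '[{"grip": 1, "tx": 0.1, "ty": 0.3, "tz": 0, "ax": 0, "ay": 0, "az": 0}, {"grip": 1, "tx": 0.1, "ty": 0.3, "tz": -0.4, "ax": 0, "ay": 0, "az": 0}, {"grip": 1, "tx": 0, "ty": 0, "tz": -0.9, "ax": 0, "ay": 0, "az": 0}, {"grip": 1, "tx": 0, "ty": 0.2, "tz": -0.9, "ax": 0, "ay": 0, "az": 0}, {"grip": 1, "tx": 0.2, "ty": 0.6, "tz": -0.7, "ax": 0, "ay": 0, "az": 0}, {"grip": 1, "tx": 0.45, "ty": 0.8, "tz": -0.2, "ax": 0, "ay": 0, "az": 0}, {"grip": -1, "tx": 0.45, "ty": 0.8, "tz": -0.2, "ax": 0, "ay": 0, "az": 0}, {"grip": -1, "tx": 0.45, "ty": 0.8, "tz": 0, "ax": 0, "ay": 0, "az": 0}, {"grip": -1, "tx": 0.45, "ty": 0.8, "tz": 0, "ax": 0, "ay": 0, "az": 0}, {"grip": -1, "tx": 0.45, "ty": 0.8, "tz": 0, "ax": 0, "ay": 0, "az": 0}]'

```text
t: 4.15
position: [0.4225, 0.2798, 0.2349]
orientation: [0.535, 3.095, 0.001]
ft_force: [1.2, -0.1, -0.5]
grip_width: 0.678
finger_force: 0.0
```

```bash
cat >> h.py <<'E'
def ori(psi,beta,phi=0):
    p,b=np.radians([psi,beta]);z=np.array([np.cos(b)*np.cos(p),np.cos(b)*np.sin(p),-np.sin(b)])
    y=np.array([-np.sin(p),np.cos(p),0]);R=Ro.from_matrix(np.c_[np.cross(y,z),y,z])
    return R*Ro.from_euler("z",phi,degrees=True)
E
python3 - <<'E'
from h import *
plan([.36,.42,.25],ori(-60,25))
# post angle check
for n in("scene","side"):
    d=cam(n);X=cloud(d)
    P=X[(abs(X[...,0]-.447)<.04)&(abs(X[...,1]+.04)<.06)&(X[...,2]>.098)&(X[...,2]<.108)]
    m=P[:,0]<.475;P=P[m];
    print(n,"post",len(P),P.mean(0),"theta",np.arctan2(.602-P.mean(0)[0],P.mean(0)[1]-.031))
E
```

```text
now [0.4225 0.2798 0.2349] shift units [ 2.119   2.221  -0.3012] turn units [  5.7282 -15.5343   8.9638] j [-0.5491  0.3912 -0.1113  1.8248  0.0533  0.9275  0.5444] t 4.15 F [ 1.2374 -0.1393 -0.545 ] w 0.678449752193086
scene post 28 [ 0.4502 -0.0389  0.1041] theta 2.0021692845035517
side post 58 [ 0.4449 -0.0393  0.105 ] theta 1.9914268611327821
```

Both views put the leg at 1.99–2.00 rad, so it rests at its stop. Next is pre-grasp, turning the tool sideways.

>>> arm_command --moves '[{"grip": -1, "tx": 0.53, "ty": 0.55, "tz": -0.2, "ax": 0, "ay": 0, "az": 0}, {"grip": -1, "tx": 0.53, "ty": 0.55, "tz": -0.2, "ax": 0, "ay": 0, "az": 0}, {"grip": -1, "tx": 0.53, "ty": 0.55, "tz": 0, "ax": 0, "ay": 0, "az": 0}, {"grip": -1, "tx": 0.53, "ty": 0.55, "tz": 0, "ax": 0, "ay": 0, "az": 0}, {"grip": -1, "tx": 0, "ty": 0, "tz": 0, "ax": 0.36, "ay": -0.97, "az": 0.56}, {"grip": -1, "tx": 0, "ty": 0, "tz": 0, "ax": 0.36, "ay": -0.97, "az": 0.56}, {"grip": -1, "tx": 0, "ty": 0, "tz": 0, "ax": 0.36, "ay": -0.97, "az": 0.56}, {"grip": -1, "tx": 0, "ty": 0, "tz": 0, "ax": 0.36, "ay": -0.97, "az": 0.56}, {"grip": -1, "tx": 0, "ty": 0, "tz": 0, "ax": 0.36, "ay": -0.97, "az": 0.56}, {"grip": -1, "tx": 0, "ty": 0, "tz": 0, "ax": 0.36, "ay": -0.97, "az": 0.56}]'

```text
t: 5.25
position: [0.3601, 0.4171, 0.2548]
orientation: [0.789, 2.633, -0.305]
ft_force: [0.4, 1.1, -0.0]
grip_width: 0.999
finger_force: 0.0
```

>>> arm_command --moves '[{"grip": -1, "tx": 0, "ty": 0, "tz": 0, "ax": 0.36, "ay": -0.97, "az": 0.56}, {"grip": -1, "tx": 0, "ty": 0, "tz": 0, "ax": 0.36, "ay": -0.97, "az": 0.56}, {"grip": -1, "tx": 0, "ty": 0, "tz": 0, "ax": 0.36, "ay": -0.97, "az": 0.56}, {"grip": -1, "tx": 0, "ty": 0, "tz": 0, "ax": 0.36, "ay": -0.97, "az": 0.56}, {"grip": -1, "tx": 0, "ty": 0, "tz": 0, "ax": 0.36, "ay": -0.97, "az": 0.56}, {"grip": -1, "tx": 0, "ty": 0, "tz": 0, "ax": 0.36, "ay": -0.97, "az": 0.56}, {"grip": -1, "tx": 0, "ty": 0, "tz": 0, "ax": 0.36, "ay": -0.97, "az": 0.56}, {"grip": -1, "tx": 0, "ty": 0, "tz": 0, "ax": 0.36, "ay": -0.97, "az": 0.56}, {"grip": -1, "tx": 0, "ty": 0, "tz": 0, "ax": 0.36, "ay": -0.97, "az": 0.56}, {"grip": -1, "tx": 0, "ty": 0, "tz": 0, "ax": 0.36, "ay": -0.97, "az": 0.56}]'

```text
t: 6.25
position: [0.3599, 0.4174, 0.2543]
orientation: [1.035, 1.793, -0.664]
ft_force: [0.8, -0.8, -0.7]
grip_width: 0.999
finger_force: 0.0
```

```bash
python3 - <<'E'
from h import *
R=ori(-60,25);t=R.as_matrix()[:,2]
plan(np.array([.421,.311,.056])-.096*t,R)
E
```

```text
now [0.3599 0.4174 0.2543] shift units [2.5604 0.0043 1.9762] turn units [-0.0411  0.0249  0.0246] j [-1.4521  0.8626  0.3346  1.4391  0.5982  1.6473 -0.8116] t 6.25 F [ 0.7942 -0.8172 -0.7075] w 0.9988089312830734
```

>>> arm_command --moves '[{"grip": -1, "tx": 0.64, "ty": 0, "tz": 0.37, "ax": 0, "ay": 0, "az": 0}, {"grip": -1, "tx": 0.64, "ty": 0, "tz": 0.37, "ax": 0, "ay": 0, "az": 0}, {"grip": -1, "tx": 0.64, "ty": 0, "tz": 0.37, "ax": 0, "ay": 0, "az": 0}, {"grip": -1, "tx": 0.64, "ty": 0, "tz": 0.37, "ax": 0, "ay": 0, "az": 0}]'

```text
t: 6.65
position: [0.3662, 0.4057, 0.1056]
orientation: [1.035, 1.796, -0.663]
ft_force: [0.6, 1.4, 0.6]
grip_width: 0.997
finger_force: 0.0
```

```bash
python3 - <<'E'
from h import *
R=ori(-60,25);t=R.as_matrix()[:,2]
plan(np.array([.421,.311,.056])+.024*t,R)
d=cam("wrist");X=cloud(d);save(d,"e.png",s=1.3)
hsv=cv2.cvtColor(d["frame"],cv2.COLOR_RGB2HSV)
m=(np.hypot(X[...,0]-.421,X[...,1]-.311)<.06)&(hsv[...,1]<60)
Q=X[m&(X[...,2]>.082)&(X[...,2]<.09)][:,:2].astype(np.float32)
print("rim",len(Q),cv2.minEnclosingCircle(Q) if len(Q) else "")
S=X[m&(X[...,2]>.045)&(X[...,2]<.06)]
y=R.as_matrix()[:,1]; print("side lateral",len(S),np.percentile((S-np.array(manip.read_state()["position"]))@y,[1,99]) if len(S) else "")
E
```

```text
now [0.3662 0.4057 0.1056] shift units [-0.0302  0.0077  2.8818] turn units [-0.0316 -0.0202  0.0412] j [-1.4265  1.0511  0.3053  1.5093  0.5629  1.4402 -0.9656] t 6.65 F [0.6153 1.3552 0.6047] w 0.9968648176648901
rim 358 ((0.4191058874130249, 0.31429174542427063), 0.032620690762996674)
side lateral 1099 [-0.026   0.0299]
```

View pics/e.png

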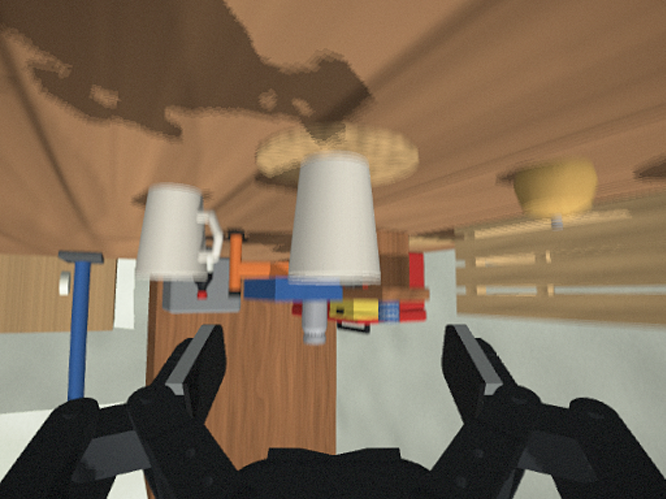

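The wrist view has the mug centred between the fingers (mug column ~335, finger midpoint ~333). The handle is hidden behind it, and the bell at (555,190) is well clear. Advancing to grasp.

>>> arm_command --moves '[{"grip": -1, "tx": 0, "ty": 0.03, "tz": 0.5, "ax": 0, "ay": 0, "az": 0}, {"grip": -1, "tx": 0, "ty": 0, "tz": 0.5, "ax": 0, "ay": 0, "az": 0}, {"grip": -1, "tx": 0, "ty": 0, "tz": 0.5, "ax": 0, "ay": 0, "az": 0}, {"grip": -1, "tx": 0, "ty": 0, "tz": 0.5, "ax": 0, "ay": 0, "az": 0}, {"grip": -1, "tx": 0, "ty": 0, "tz": 0.5, "ax": 0, "ay": 0, "az": 0}, {"grip": -1, "tx": 0, "ty": 0, "tz": 0.3, "ax": 0, "ay": 0, "az": 0}, {"grip": -1, "tx": 0, "ty": 0, "tz": 0, "ax": 0, "ay": 0, "az": 0}]'

```text
t: 7.4
position: [0.4314, 0.2939, 0.0489]
orientation: [1.037, 1.792, -0.668]
ft_force: [-0.5, 1.3, 0.3]
grip_width: 1.0
finger_force: 0.0
```

>>> arm_command --moves '[{"grip": 0, "tx": 0, "ty": 0, "tz": 0, "ax": 0, "ay": 0, "az": 0}, {"grip": 1, "tx": 0, "ty": 0, "tz": 0, "ax": 0, "ay": 0, "az": 0}, {"grip": 1, "tx": 0, "ty": 0, "tz": 0, "ax": 0, "ay": 0, "az": 0}, {"grip": 1, "tx": 0, "ty": 0, "tz": 0, "ax": 0, "ay": 0, "az": 0}, {"grip": 1, "tx": 0, "ty": 0, "tz": 0, "ax": 0, "ay": 0, "az": 0}]' --force 50

```text
t: 7.9
position: [0.4304, 0.2973, 0.049]
orientation: [1.035, 1.795, -0.662]
ft_force: [-3.3, 3.6, 5.5]
grip_width: 0.709
finger_force: 52.3
```

Gripped, 60 mm wide at 52 N. Lifting.

>>> arm_command --moves '[{"grip": 1, "tx": -0.18, "ty": 0, "tz": -0.08, "ax": 0, "ay": 0, "az": 0}, {"grip": 1, "tx": -0.36, "ty": 0, "tz": -0.17, "ax": 0, "ay": 0, "az": 0}, {"grip": 1, "tx": -0.6, "ty": 0, "tz": -0.28, "ax": 0, "ay": 0, "az": 0}, {"grip": 1, "tx": -0.6, "ty": 0, "tz": -0.28, "ax": 0, "ay": 0, "az": 0}, {"grip": 1, "tx": -0.6, "ty": 0, "tz": -0.28, "ax": 0, "ay": 0, "az": 0}, {"grip": 1, "tx": -0.6, "ty": 0, "tz": -0.28, "ax": 0, "ay": 0, "az": 0}, {"grip": 1, "tx": -0.36, "ty": 0, "tz": -0.17, "ax": 0, "ay": 0, "az": 0}]'

```text
t: 8.6
position: [0.4314, 0.2967, 0.2319]
orientation: [1.038, 1.796, -0.66]
ft_force: [-0.0, 0.7, -2.9]
grip_width: 0.706
finger_force: 54.2
```

```bash
python3 - <<'E'
from h import *
R=ori(-85,15);t=R.as_matrix()[:,2]
plan(np.array([.52,-.07,.21])+.019*t,R)
E
```

```text
now [0.4314 0.2967 0.2319] shift units [-2.7365 -2.2747  7.0821] turn units [ 5.8519 -2.5037  2.1587] j [-1.3401  0.7964  0.3956  1.7178  0.701   1.3649 -0.8529] t 8.6 F [-0.0397  0.6636 -2.8784] w 0.7060984316741215
```

>>> arm_command --moves '[{"grip": 1, "tx": -0.1, "ty": -0.08, "tz": 0.25, "ax": 0, "ay": 0, "az": 0}, {"grip": 1, "tx": -0.2, "ty": -0.17, "tz": 0.5, "ax": 0, "ay": 0, "az": 0}, {"grip": 1, "tx": -0.3, "ty": -0.25, "tz": 0.8, "ax": 0, "ay": 0, "az": 0}, {"grip": 1, "tx": -0.3, "ty": -0.25, "tz": 0.8, "ax": 0, "ay": 0, "az": 0}, {"grip": 1, "tx": -0.3, "ty": -0.25, "tz": 0.8, "ax": 0, "ay": 0, "az": 0}, {"grip": 1, "tx": -0.3, "ty": -0.25, "tz": 0.8, "ax": 0, "ay": 0, "az": 0}, {"grip": 1, "tx": -0.3, "ty": -0.25, "tz": 0.8, "ax": 0, "ay": 0, "az": 0}, {"grip": 1, "tx": -0.3, "ty": -0.25, "tz": 0.8, "ax": 0, "ay": 0, "az": 0}, {"grip": 1, "tx": -0.3, "ty": -0.25, "tz": 0.7, "ax": 0, "ay": 0, "az": 0}, {"grip": 1, "tx": -0.25, "ty": -0.2, "tz": 0.5, "ax": 0, "ay": 0, "az": 0}]'

```text
t: 9.6
position: [0.5152, -0.0743, 0.2071]
orientation: [1.037, 1.797, -0.666]
ft_force: [1.1, 0.1, -2.6]
grip_width: 0.708
finger_force: 54.3
```

>>> arm_command --moves '[{"grip": 1, "tx": 0, "ty": 0, "tz": 0.2, "ax": 0.5, "ay": -0.2, "az": 0.18}, {"grip": 1, "tx": 0, "ty": 0, "tz": 0, "ax": 0.9, "ay": -0.38, "az": 0.33}, {"grip": 1, "tx": 0, "ty": 0, "tz": 0, "ax": 0.9, "ay": -0.38, "az": 0.33}, {"grip": 1, "tx": 0, "ty": 0, "tz": 0, "ax": 0.9, "ay": -0.38, "az": 0.33}, {"grip": 1, "tx": 0, "ty": 0, "tz": 0, "ax": 0.9, "ay": -0.38, "az": 0.33}, {"grip": 1, "tx": 0, "ty": 0, "tz": 0, "ax": 0.9, "ay": -0.38, "az": 0.33}, {"grip": 1, "tx": 0, "ty": 0, "tz": 0, "ax": 0.85, "ay": -0.4, "az": 0.33}]'

```text
t: 10.3
position: [0.5208, -0.0788, 0.202]
orientation: [1.325, 1.447, -1.02]
ft_force: [0.4, -1.1, -2.6]
grip_width: 0.704
finger_force: 54.6
```

```bash
python3 - <<'E'
from h import *
R=ori(-85,15);t=R.as_matrix()[:,2]
plan(np.array([.52,-.07,.19])+.019*t,R)
d=cam("side");save(d,"f.png",(150,60,400,290),2.5)
E
```

```text
now [ 0.5208 -0.0788  0.202 ] shift units [0.2786 0.0009 0.2706] turn units [-0.0154  0.0176  0.0276] j [-0.8443  0.9371  0.6446  1.9576  0.8996  1.0328 -0.9752] t 10.3 F [ 0.4218 -1.0821 -2.6152] w 0.7035563292563262
```

View pics/f.png

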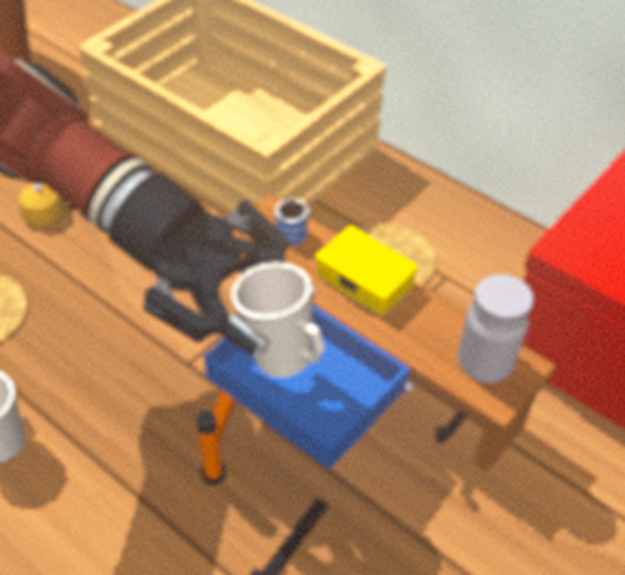

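The mug, at (275,320), is upright over the tray, with the leg post at (210,445) in front of it. I'll lower a little and start pouring towards +x (turn about −z).

>>> arm_command --moves '[{"grip": 1, "tx": 0.35, "ty": 0, "tz": 0.15, "ax": 0, "ay": 0, "az": 0}, {"grip": 1, "tx": 0.3, "ty": 0, "tz": 0.15, "ax": 0, "ay": 0, "az": 0}, {"grip": 1, "tx": 0, "ty": 0, "tz": 0, "ax": 0, "ay": 0, "az": -1}, {"grip": 1, "tx": 0, "ty": 0, "tz": 0, "ax": 0, "ay": 0, "az": -1}, {"grip": 1, "tx": 0, "ty": 0, "tz": 0, "ax": 0, "ay": 0, "az": -1}, {"grip": 1, "tx": 0, "ty": 0, "tz": 0, "ax": 0, "ay": 0, "az": -1}, {"grip": 1, "tx": 0, "ty": 0, "tz": 0, "ax": 0, "ay": 0, "az": -1}, {"grip": 1, "tx": 0, "ty": 0, "tz": 0, "ax": 0, "ay": 0, "az": -1}, {"grip": 1, "tx": 0, "ty": 0, "tz": 0, "ax": 0, "ay": 0, "az": -1}, {"grip": 1, "tx": 0, "ty": 0, "tz": 0, "ax": 0, "ay": 0, "az": -1}]'

```text
t: 11.35
position: [0.5211, -0.0855, 0.1673]
orientation: [0.925, 1.871, -1.368]
ft_force: [-1.1, -0.2, -4.1]
grip_width: 0.702
finger_force: 54.7
```

>>> arm_command --moves '[{"grip": 1, "tx": 0, "ty": 0, "tz": 0, "ax": 0, "ay": 0, "az": -1}, {"grip": 1, "tx": 0, "ty": 0, "tz": 0, "ax": 0, "ay": 0, "az": -1}, {"grip": 1, "tx": 0, "ty": 0, "tz": 0, "ax": 0, "ay": 0, "az": -1}, {"grip": 1, "tx": 0, "ty": 0, "tz": 0, "ax": 0, "ay": 0, "az": -1}, {"grip": 1, "tx": 0, "ty": 0, "tz": 0, "ax": 0, "ay": 0, "az": -1}, {"grip": 1, "tx": 0, "ty": 0, "tz": 0, "ax": 0, "ay": 0, "az": -1}, {"grip": 1, "tx": 0, "ty": 0, "tz": 0, "ax": 0, "ay": 0, "az": -1}, {"grip": 1, "tx": 0, "ty": 0, "tz": 0, "ax": 0, "ay": 0, "az": -1}, {"grip": 1, "tx": 0, "ty": 0, "tz": 0, "ax": 0, "ay": 0, "az": -1}, {"grip": 1, "tx": 0, "ty": 0, "tz": 0, "ax": 0, "ay": 0, "az": -1}]'

```text
t: 12.35
position: [0.5211, -0.0856, 0.1674]
orientation: [0.255, 2.303, -1.744]
ft_force: [-0.1, 0.4, -2.6]
grip_width: 0.71
finger_force: 54.7
```

```bash
python3 - <<'E'
from h import *
R=ori(-85,15,-120);t=R.as_matrix()[:,2]
plan(np.array([.52,-.07,.172])+.019*t,R)
E
```

```text
now [ 0.5211 -0.0856  0.1674] shift units [-0.0067 -0.0067  0.0542] turn units [ -0.012    0.0238 -11.9255] j [-0.6758  0.9286  0.3738  1.9629  1.0372  1.1631  0.0949] t 12.35 F [-0.1268  0.4075 -2.6185] w 0.7104691434446875
```

>>> arm_command --moves '[{"grip": 1, "tx": 0, "ty": 0, "tz": 0, "ax": 0, "ay": 0, "az": -0.7}, {"grip": 1, "tx": 0, "ty": 0, "tz": 0, "ax": 0, "ay": 0, "az": -0.7}, {"grip": 1, "tx": 0, "ty": 0, "tz": 0, "ax": 0, "ay": 0, "az": -0.7}, {"grip": 1, "tx": 0, "ty": 0, "tz": 0, "ax": 0, "ay": 0, "az": -0.7}, {"grip": 1, "tx": 0, "ty": 0, "tz": 0, "ax": 0, "ay": 0, "az": -0.7}, {"grip": 1, "tx": 0, "ty": 0, "tz": 0, "ax": 0, "ay": 0, "az": -0.7}, {"grip": 1, "tx": 0, "ty": 0, "tz": 0, "ax": 0, "ay": 0, "az": -0.7}, {"grip": 1, "tx": 0, "ty": 0, "tz": 0, "ax": 0, "ay": 0, "az": -0.7}, {"grip": 1, "tx": 0, "ty": 0, "tz": 0, "ax": 0, "ay": 0, "az": -0.7}, {"grip": 1, "tx": 0, "ty": 0, "tz": 0, "ax": 0, "ay": 0, "az": -0.7}]'

```text
t: 13.35
position: [0.5212, -0.0856, 0.1674]
orientation: [0.326, -2.428, 1.879]
ft_force: [0.0, 0.5, -3.8]
grip_width: 0.7
finger_force: 54.8
```

>>> arm_command --moves '[{"grip": 1, "tx": 0, "ty": 0, "tz": 0, "ax": 0, "ay": 0, "az": -0.8}, {"grip": 1, "tx": 0, "ty": 0, "tz": 0, "ax": 0, "ay": 0, "az": -0.8}, {"grip": 1, "tx": 0, "ty": 0, "tz": 0, "ax": 0, "ay": 0, "az": -0.8}, {"grip": 1, "tx": 0, "ty": 0, "tz": 0, "ax": 0, "ay": 0, "az": -0.8}, {"grip": 1, "tx": 0, "ty": 0, "tz": 0, "ax": 0, "ay": 0, "az": -0.8}, {"grip": 1, "tx": 0, "ty": 0, "tz": 0, "ax": 0, "ay": 0, "az": -0.8}, {"grip": 1, "tx": 0, "ty": 0, "tz": 0, "ax": 0, "ay": 0, "az": -0.8}, {"grip": 1, "tx": 0, "ty": 0, "tz": 0, "ax": 0, "ay": 0, "az": -0.8}, {"grip": 1, "tx": 0, "ty": 0, "tz": 0, "ax": 0, "ay": 0, "az": -0.8}, {"grip": 1, "tx": 0, "ty": 0, "tz": 0, "ax": 0, "ay": 0, "az": -0.8}]'

```text
t: 14.35
position: [0.5212, -0.0857, 0.1674]
orientation: [0.893, -2.037, 1.619]
ft_force: [-0.2, 0.4, -3.0]
grip_width: 0.701
finger_force: 54.8
```

```bash
python3 - <<'E'
from h import *
plan([.52,-.08,.17])
d=cam("scene");a=d["frame"][130:260,150:330][...,::-1]
e=cam("side");b=e["frame"][120:280,180:360][...,::-1]
a=cv2.resize(a,(495,357));b=cv2.resize(b,(300,267))
o=np.zeros((357,795,3),np.uint8);o[:,:495]=a;o[:267,495:]=b;cv2.imwrite("pics/g.png",o)
E
```

```text
now [ 0.5212 -0.0857  0.1674] shift units [ 0.0227 -0.0056 -0.1255] turn units  j [-0.5658  0.901   0.1978  1.9593  1.1023  1.2847  1.0774] t 14.35 F [-0.243   0.3793 -2.9549] w 0.7007061784848434
```

View pics/g.png

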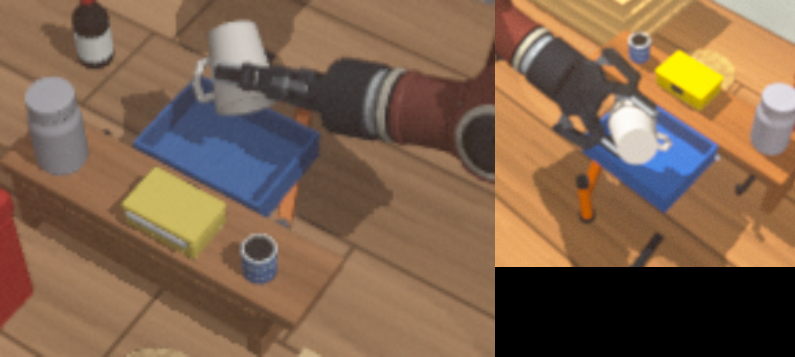

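The mug is tilted past horizontal over the tray, but I can't see any nuts yet; they may be jammed or hidden below it. I'll tilt further, with a shake.

>>> arm_command --moves '[{"grip": 1, "tx": 0, "ty": 0, "tz": 0, "ax": 0, "ay": 0, "az": -1}, {"grip": 1, "tx": 0, "ty": 0, "tz": 0, "ax": 0, "ay": 0, "az": -1}, {"grip": 1, "tx": 0, "ty": 0, "tz": 0, "ax": 0, "ay": 0, "az": -1}, {"grip": 1, "tx": 0, "ty": 0, "tz": 0, "ax": 0, "ay": 0, "az": -1}, {"grip": 1, "tx": 0, "ty": 0, "tz": 0, "ax": 0, "ay": 0, "az": -1}, {"grip": 1, "tx": 0, "ty": 0, "tz": 0, "ax": 0, "ay": 0, "az": -1}, {"grip": 1, "tx": 0, "ty": 0, "tz": 0, "ax": 0, "ay": 0, "az": -1}, {"grip": 1, "tx": 0, "ty": 0, "tz": 0, "ax": 0, "ay": 0, "az": 0}, {"grip": 1, "tx": 0, "ty": 0, "tz": 0, "ax": 0, "ay": 0, "az": 0}]'

```text
t: 15.35
position: [0.5211, -0.0861, 0.1684]
orientation: [1.263, -1.646, 1.348]
ft_force: [-0.0, -0.1, -2.3]
grip_width: 0.708
finger_force: 54.7
```

```bash
cat >> h.py <<'E'
def nuts():
    for n in("scene","side"):
        d=cam(n);X=cloud(d);hsv=cv2.cvtColor(d["frame"],cv2.COLOR_RGB2HSV).astype(int)
        m=(abs(X[...,0]-.552)<.062)&(abs(X[...,1]+.068)<.082)&(X[...,2]<.125)&(X[...,2]>.07)&(hsv[...,0]<60)
        k,l,st,c=cv2.connectedComponentsWithStats(m.astype(np.uint8))
        print(n,[(st[i,4],c[i].round(),X[l==i].mean(0)) for i in range(1,k) if st[i,4]>5])
E
python3 - <<'E'
from h import *
plan([.52,-.08,.17])
nuts()
E
```

```text
now [ 0.5211 -0.0861  0.1684] shift units [ 0.0033  0.0117 -0.1267] turn units  j [-0.5192  0.8942  0.1253  1.9569  1.1254  1.3378  1.5392] t 15.35 F [-0.0497 -0.0951 -2.3207] w 0.7080899482438654
scene [(np.int32(99), array([241., 188.]), array([ 0.5516, -0.0401,  0.089 ])), (np.int32(32), array([253., 185.]), array([ 0.522 , -0.017 ,  0.0892])), (np.int32(18), array([248., 195.]), array([ 0.5612, -0.0108,  0.0895])), (np.int32(18), array([255., 201.]), array([0.5587, 0.0109, 0.0735]))]
side [(np.int32(6), array([302., 198.]), array([ 0.6134, -0.111 ,  0.1102])), (np.int32(7), array([314., 209.]), array([ 0.6131, -0.1478,  0.1022])), (np.int32(23), array([261., 213.]), array([ 0.5291, -0.0545,  0.0893])), (np.int32(9), array([240., 218.]), array([ 0.4919, -0.0182,  0.074 ]))]
```

Nuts are now in the tray. I'll shake out any left, then lift clear while still tilted to count them.

>>> arm_command --moves '[{"grip": 1, "tx": 0.2, "ty": 0, "tz": 0, "ax": 0, "ay": 0, "az": -0.8}, {"grip": 1, "tx": -0.2, "ty": 0, "tz": 0, "ax": 0, "ay": 0, "az": 0.8}, {"grip": 1, "tx": 0.2, "ty": 0, "tz": 0, "ax": 0, "ay": 0, "az": -0.8}, {"grip": 1, "tx": -0.2, "ty": 0, "tz": 0, "ax": 0, "ay": 0, "az": 0.8}, {"grip": 1, "tx": 0, "ty": 0, "tz": 0, "ax": 0, "ay": 0, "az": 0}, {"grip": 1, "tx": 0, "ty": 0, "tz": 0, "ax": 0, "ay": 0, "az": 0}]'

```text
t: 16.05
position: [0.52, -0.0859, 0.1681]
orientation: [1.264, -1.643, 1.347]
ft_force: [-0.2, -0.7, -2.1]
grip_width: 0.705
finger_force: 54.7
```

```bash
python3 - <<'E'
from h import *
plan([.52,-.03,.29],ori(-85,15))
nuts()
E
```

```text
now [ 0.52   -0.0859  0.1681] shift units [ 1.9166 -0.7961 -1.6979] turn units [-0.0821  0.0182 40.029 ] j [-0.5198  0.8945  0.1243  1.9593  1.1251  1.3382  1.5389] t 16.05 F [-0.1741 -0.6933 -2.1252] w 0.7050137628453748
scene [(np.int32(99), array([241., 188.]), array([ 0.5515, -0.0402,  0.0888])), (np.int32(32), array([253., 185.]), array([ 0.5217, -0.0171,  0.0889])), (np.int32(18), array([248., 195.]), array([ 0.5613, -0.0107,  0.0897])), (np.int32(15), array([255., 201.]), array([0.5587, 0.0105, 0.0733]))]
side [(np.int32(8), array([276., 181.]), array([ 0.613 , -0.0286,  0.1096])), (np.int32(6), array([284., 186.]), array([ 0.6131, -0.0541,  0.1101])), (np.int32(13), array([296., 194.]), array([ 0.6134, -0.0914,  0.1105])), (np.int32(7), array([314., 209.]), array([ 0.6126, -0.1481,  0.1024])), (np.int32(24), array([261., 213.]), array([ 0.5292, -0.0543,  0.0892])), (np.int32(7), array([240., 218.]), array([ 0.4916, -0.0199,  0.0759]))]
```

>>> arm_command --moves '[{"grip": 1, "tx": 0.48, "ty": -0.2, "tz": -0.3, "ax": 0, "ay": 0, "az": 0}, {"grip": 1, "tx": 0.48, "ty": -0.2, "tz": -0.3, "ax": 0, "ay": 0, "az": 0}, {"grip": 1, "tx": 0.48, "ty": -0.2, "tz": -0.2, "ax": 0, "ay": 0, "az": 0}, {"grip": 1, "tx": 0.48, "ty": -0.2, "tz": -0.1, "ax": 0, "ay": 0, "az": 0}]'

```text
t: 16.55
position: [0.5233, -0.0679, 0.2812]
orientation: [1.265, -1.644, 1.347]
ft_force: [0.3, 0.0, -2.4]
grip_width: 0.707
finger_force: 54.7
```

```bash
python3 - <<'E'
from h import *
nuts()
d=cam("scene");a=d["frame"][150:230,180:290][...,::-1]
e=cam("side");b=e["frame"][165:255,215:325][...,::-1]
a=cv2.resize(a,(440,320),interpolation=2);b=cv2.resize(b,(352,288),interpolation=2)
o=np.zeros((320,792,3),np.uint8);o[:,:440]=a;o[:288,440:]=b;cv2.imwrite("pics/i.png",o)
E
```

```text
scene [(np.int32(103), array([241., 188.]), array([ 0.5514, -0.0404,  0.089 ])), (np.int32(31), array([253., 185.]), array([ 0.5216, -0.0185,  0.0883])), (np.int32(18), array([248., 195.]), array([ 0.5613, -0.0108,  0.0896])), (np.int32(15), array([255., 201.]), array([0.5579, 0.011 , 0.074 ]))]
side [(np.int32(13), array([282., 185.]), array([ 0.6129, -0.0498,  0.1108])), (np.int32(31), array([255., 196.]), array([ 0.5551, -0.0103,  0.0891])), (np.int32(136), array([261., 206.]), array([ 0.5446, -0.042 ,  0.0896])), (np.int32(7), array([231., 204.]), array([0.4936, 0.0095, 0.1034])), (np.int32(65), array([244., 207.]), array([ 0.5148, -0.0124,  0.0893])), (np.int32(6), array([314., 208.]), array([ 0.6123, -0.1481,  0.105 ])), (np.int32(9), array([240., 217.]), array([ 0.4919, -0.0176,  0.075 ]))]
```

View pics/i.png

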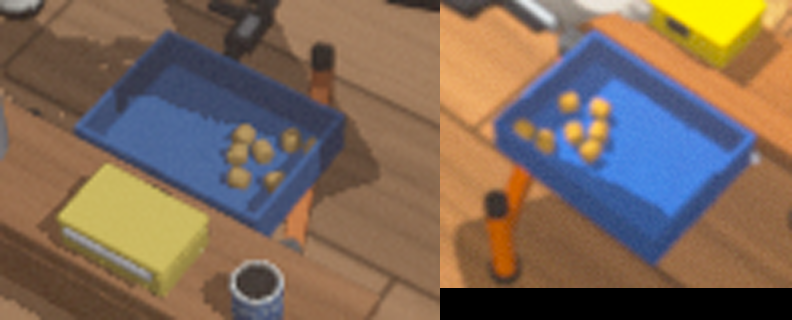

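All seven nuts are in the tray: the side view shows them at (568,100), (598,107), (573,131), (597,131), (590,148), (544,140) and (523,128). The tray is level. Now I'll turn the mug upright again.

>>> arm_command --moves '[{"grip": 1, "tx": 0, "ty": 0, "tz": 0, "ax": 0, "ay": 0, "az": 1}, {"grip": 1, "tx": 0, "ty": 0, "tz": 0, "ax": 0, "ay": 0, "az": 1}, {"grip": 1, "tx": 0, "ty": 0, "tz": 0, "ax": 0, "ay": 0, "az": 1}, {"grip": 1, "tx": 0, "ty": 0, "tz": 0, "ax": 0, "ay": 0, "az": 1}, {"grip": 1, "tx": 0, "ty": 0, "tz": 0, "ax": 0, "ay": 0, "az": 1}, {"grip": 1, "tx": 0, "ty": 0, "tz": 0, "ax": 0, "ay": 0, "az": 1}, {"grip": 1, "tx": 0, "ty": 0, "tz": 0, "ax": 0, "ay": 0, "az": 1}, {"grip": 1, "tx": 0, "ty": 0, "tz": 0, "ax": 0, "ay": 0, "az": 1}, {"grip": 1, "tx": 0, "ty": 0, "tz": 0, "ax": 0, "ay": 0, "az": 1}, {"grip": 1, "tx": 0, "ty": 0, "tz": 0, "ax": 0, "ay": 0, "az": 1}]'

```text
t: 17.75
position: [0.5228, -0.0686, 0.2782]
orientation: [0.692, -2.191, 1.728]
ft_force: [-0.3, -0.5, -1.5]
grip_width: 0.705
finger_force: 54.7
```

>>> arm_command --moves '[{"grip": 1, "tx": 0, "ty": 0, "tz": 0, "ax": 0, "ay": 0, "az": 1}, {"grip": 1, "tx": 0, "ty": 0, "tz": 0, "ax": 0, "ay": 0, "az": 1}, {"grip": 1, "tx": 0, "ty": 0, "tz": 0, "ax": 0, "ay": 0, "az": 1}, {"grip": 1, "tx": 0, "ty": 0, "tz": 0, "ax": 0, "ay": 0, "az": 1}, {"grip": 1, "tx": 0, "ty": 0, "tz": 0, "ax": 0, "ay": 0, "az": 1}, {"grip": 1, "tx": 0, "ty": 0, "tz": 0, "ax": 0, "ay": 0, "az": 1}, {"grip": 1, "tx": 0, "ty": 0, "tz": 0, "ax": 0, "ay": 0, "az": 1}, {"grip": 1, "tx": 0, "ty": 0, "tz": 0, "ax": 0, "ay": 0, "az": 1}, {"grip": 1, "tx": 0, "ty": 0, "tz": 0, "ax": 0, "ay": 0, "az": 1}, {"grip": 1, "tx": 0, "ty": 0, "tz": 0, "ax": 0, "ay": 0, "az": 1}]'

```text
t: 18.75
position: [0.5228, -0.0686, 0.2783]
orientation: [0.103, 2.369, -1.812]
ft_force: [0.7, 0.0, -1.9]
grip_width: 0.702
finger_force: 54.7
```

>>> arm_command --moves '[{"grip": 1, "tx": 0, "ty": 0, "tz": 0, "ax": 0, "ay": 0, "az": 1}, {"grip": 1, "tx": 0, "ty": 0, "tz": 0, "ax": 0, "ay": 0, "az": 1}, {"grip": 1, "tx": 0, "ty": 0, "tz": 0, "ax": 0, "ay": 0, "az": 1}, {"grip": 1, "tx": 0, "ty": 0, "tz": 0, "ax": 0, "ay": 0, "az": 1}, {"grip": 1, "tx": 0, "ty": 0, "tz": 0, "ax": 0, "ay": 0, "az": 1}, {"grip": 1, "tx": 0, "ty": 0, "tz": 0, "ax": 0, "ay": 0, "az": 1}, {"grip": 1, "tx": 0, "ty": 0, "tz": 0, "ax": 0, "ay": 0, "az": 1}, {"grip": 1, "tx": 0, "ty": 0, "tz": 0, "ax": 0, "ay": 0, "az": 1}, {"grip": 1, "tx": 0, "ty": 0, "tz": 0, "ax": 0, "ay": 0, "az": 1}, {"grip": 1, "tx": 0, "ty": 0, "tz": 0, "ax": 0, "ay": 0, "az": 1}]'

```text
t: 19.75
position: [0.5227, -0.0685, 0.2783]
orientation: [0.812, 1.961, -1.452]
ft_force: [-0.1, -0.4, -2.2]
grip_width: 0.702
finger_force: 54.7
```

>>> arm_command --moves '[{"grip": 1, "tx": 0, "ty": 0, "tz": 0, "ax": 0, "ay": 0, "az": 1}, {"grip": 1, "tx": 0, "ty": 0, "tz": 0, "ax": 0, "ay": 0, "az": 1}, {"grip": 1, "tx": 0, "ty": 0, "tz": 0, "ax": 0, "ay": 0, "az": 1}, {"grip": 1, "tx": 0, "ty": 0, "tz": 0, "ax": 0, "ay": 0, "az": 1}, {"grip": 1, "tx": 0, "ty": 0, "tz": 0, "ax": 0, "ay": 0, "az": 1}, {"grip": 1, "tx": 0, "ty": 0, "tz": 0, "ax": 0, "ay": 0, "az": 1}, {"grip": 1, "tx": 0, "ty": 0, "tz": 0, "ax": 0, "ay": 0, "az": 1}, {"grip": 1, "tx": 0, "ty": 0, "tz": 0, "ax": 0, "ay": 0, "az": 1}, {"grip": 1, "tx": 0, "ty": 0, "tz": 0, "ax": 0, "ay": 0, "az": 1}, {"grip": 1, "tx": 0, "ty": 0, "tz": 0, "ax": 0, "ay": 0, "az": 1}]'

```text
t: 20.75
position: [0.5227, -0.0685, 0.2783]
orientation: [1.323, 1.445, -1.022]
ft_force: [-0.2, 0.1, -2.7]
grip_width: 0.701
finger_force: 54.7
```

```bash
python3 - <<'E'
from h import *
plan([.4304,.2973,.22],Ro.from_rotvec([1.035,1.795,-.662]))
E
```

```text
now [ 0.5227 -0.0685  0.2783] shift units [ 3.026  -1.2044 -6.9046] turn units [-5.8877  2.5152 -2.1383] j [-0.8364  0.783   0.5982  1.915   0.9328  1.1929 -0.8803] t 20.75 F [-0.1753  0.0679 -2.7057] w 0.7010296915853419
```

>>> arm_command --moves '[{"grip": 1, "tx": 0.15, "ty": -0.06, "tz": -0.35, "ax": 0, "ay": 0, "az": 0}, {"grip": 1, "tx": 0.3, "ty": -0.12, "tz": -0.7, "ax": 0, "ay": 0, "az": 0}, {"grip": 1, "tx": 0.35, "ty": -0.14, "tz": -0.8, "ax": 0, "ay": 0, "az": 0}, {"grip": 1, "tx": 0.35, "ty": -0.14, "tz": -0.8, "ax": 0, "ay": 0, "az": 0}, {"grip": 1, "tx": 0.35, "ty": -0.14, "tz": -0.8, "ax": 0, "ay": 0, "az": 0}, {"grip": 1, "tx": 0.35, "ty": -0.14, "tz": -0.8, "ax": 0, "ay": 0, "az": 0}, {"grip": 1, "tx": 0.35, "ty": -0.14, "tz": -0.8, "ax": 0, "ay": 0, "az": 0}, {"grip": 1, "tx": 0.35, "ty": -0.14, "tz": -0.8, "ax": 0, "ay": 0, "az": 0}, {"grip": 1, "tx": 0.3, "ty": -0.12, "tz": -0.7, "ax": 0, "ay": 0, "az": 0}, {"grip": 1, "tx": 0.17, "ty": -0.06, "tz": -0.35, "ax": 0, "ay": 0, "az": 0}]'

```text
t: 21.75
position: [0.4282, 0.3019, 0.2185]
orientation: [1.316, 1.455, -1.02]
ft_force: [-0.5, -0.4, -3.2]
grip_width: 0.707
finger_force: 54.7
```

>>> arm_command --moves '[{"grip": 1, "tx": 0, "ty": 0, "tz": 0, "ax": -0.49, "ay": 0.21, "az": -0.18}, {"grip": 1, "tx": 0, "ty": 0, "tz": 0, "ax": -0.9, "ay": 0.385, "az": -0.325}, {"grip": 1, "tx": 0, "ty": 0, "tz": 0, "ax": -0.9, "ay": 0.385, "az": -0.325}, {"grip": 1, "tx": 0, "ty": 0, "tz": 0, "ax": -0.9, "ay": 0.385, "az": -0.325}, {"grip": 1, "tx": 0, "ty": 0, "tz": 0, "ax": -0.9, "ay": 0.385, "az": -0.325}, {"grip": 1, "tx": 0, "ty": 0, "tz": 0, "ax": -0.9, "ay": 0.385, "az": -0.325}, {"grip": 1, "tx": 0, "ty": 0, "tz": 0, "ax": -0.9, "ay": 0.38, "az": -0.33}, {"grip": 1, "tx": 0, "ty": 0, "tz": 0, "ax": 0, "ay": 0, "az": 0}]'

```text
t: 22.55
position: [0.4287, 0.2971, 0.2214]
orientation: [1.031, 1.799, -0.663]
ft_force: [0.3, -0.1, -2.2]
grip_width: 0.706
finger_force: 54.7
```

```bash
python3 - <<'E'
from h import *
plan([.4304,.2973,.052],Ro.from_rotvec([1.035,1.795,-.662]))
E
```

```text
now [0.4287 0.2971 0.2214] shift units [3.063  0.0512 1.4473] turn units [ 0.0233 -0.0099  0.0637] j [-1.3231  0.8051  0.3566  1.7265  0.7154  1.3673 -0.8835] t 22.55 F [ 0.2863 -0.1262 -2.2499] w 0.7057525438923714
```

>>> arm_command --moves '[{"grip": 1, "tx": 0.4, "ty": 0.05, "tz": 0.19, "ax": 0, "ay": 0, "az": 0.06}, {"grip": 1, "tx": 0.6, "ty": 0, "tz": 0.28, "ax": 0, "ay": 0, "az": 0}, {"grip": 1, "tx": 0.6, "ty": 0, "tz": 0.28, "ax": 0, "ay": 0, "az": 0}, {"grip": 1, "tx": 0.5, "ty": 0, "tz": 0.24, "ax": 0, "ay": 0, "az": 0}, {"grip": 1, "tx": 0.4, "ty": 0, "tz": 0.19, "ax": 0, "ay": 0, "az": 0}, {"grip": 1, "tx": 0.3, "ty": 0, "tz": 0.14, "ax": 0, "ay": 0, "az": 0}, {"grip": 1, "tx": 0.2, "ty": 0, "tz": 0.1, "ax": 0, "ay": 0, "az": 0}, {"grip": 1, "tx": 0, "ty": 0, "tz": 0, "ax": 0, "ay": 0, "az": 0}]'

```text
t: 23.35
position: [0.4335, 0.2974, 0.0546]
orientation: [1.036, 1.793, -0.66]
ft_force: [-0.6, 0.3, -1.1]
grip_width: 0.705
finger_force: 54.7
```

>>> arm_command --moves '[{"grip": 1, "tx": 0.04, "ty": 0, "tz": 0.02, "ax": 0, "ay": 0, "az": 0}, {"grip": 1, "tx": 0, "ty": 0, "tz": 0, "ax": 0, "ay": 0, "az": 0}]'

```text
t: 23.55
position: [0.4344, 0.2977, 0.0547]
orientation: [1.039, 1.792, -0.656]
ft_force: [-1.1, -0.1, -2.0]
grip_width: 0.706
finger_force: 54.7
```

>>> arm_command --moves '[{"grip": 1, "tx": 0.04, "ty": 0, "tz": 0.02, "ax": 0, "ay": 0, "az": 0}, {"grip": 1, "tx": 0.02, "ty": 0, "tz": 0.01, "ax": 0, "ay": 0, "az": 0}, {"grip": 1, "tx": 0, "ty": 0, "tz": 0, "ax": 0, "ay": 0, "az": 0}]'

```text
t: 23.85
position: [0.434, 0.2975, 0.0508]
orientation: [1.039, 1.793, -0.657]
ft_force: [0.5, -0.6, -2.1]
grip_width: 0.709
finger_force: 54.7
```

>>> arm_command --moves '[{"grip": 1, "tx": 0.02, "ty": 0, "tz": 0.01, "ax": 0, "ay": 0, "az": 0}, {"grip": 1, "tx": 0, "ty": 0, "tz": 0, "ax": 0, "ay": 0, "az": 0}]'

```text
t: 24.05
position: [0.4341, 0.2974, 0.0494]
orientation: [1.038, 1.792, -0.657]
ft_force: [-0.1, 0.1, -2.1]
grip_width: 0.707
finger_force: 54.7
```

>>> arm_command --moves '[{"grip": 1, "tx": 0.02, "ty": 0, "tz": 0.01, "ax": 0, "ay": 0, "az": 0}, {"grip": 1, "tx": 0, "ty": 0, "tz": 0, "ax": 0, "ay": 0, "az": 0}]'

```text
t: 24.25
position: [0.4342, 0.2973, 0.0488]
orientation: [1.038, 1.791, -0.658]
ft_force: [-0.5, 0.3, -1.2]
grip_width: 0.706
finger_force: 54.7
```

>>> arm_command --moves '[{"grip": 1, "tx": 0.015, "ty": 0, "tz": 0.007, "ax": 0, "ay": 0, "az": 0}, {"grip": 1, "tx": 0, "ty": 0, "tz": 0, "ax": 0, "ay": 0, "az": 0}]'

```text
t: 24.45
position: [0.4343, 0.2971, 0.0487]
orientation: [1.038, 1.79, -0.658]
ft_force: [-2.1, -0.1, 3.4]
grip_width: 0.709
finger_force: 54.5
```

Contact: the vertical force went from −2.1 to +3.4 N. I'll open gradually and retreat along the tool axis.

>>> arm_command --moves '[{"grip": -0.6, "tx": 0, "ty": 0, "tz": 0, "ax": 0, "ay": 0, "az": 0}, {"grip": -1, "tx": 0, "ty": 0, "tz": 0, "ax": 0, "ay": 0, "az": 0}, {"grip": -1, "tx": 0, "ty": 0, "tz": 0, "ax": 0, "ay": 0, "az": 0}, {"grip": -1, "tx": 0, "ty": 0, "tz": 0, "ax": 0, "ay": 0, "az": 0}, {"grip": -1, "tx": 0, "ty": 0, "tz": -0.2, "ax": 0, "ay": 0, "az": 0}, {"grip": -1, "tx": 0, "ty": 0, "tz": -0.5, "ax": 0, "ay": 0, "az": 0}, {"grip": -1, "tx": 0, "ty": 0, "tz": -0.6, "ax": 0, "ay": 0, "az": 0}, {"grip": -1, "tx": 0, "ty": 0, "tz": -0.6, "ax": 0, "ay": 0, "az": 0}, {"grip": -1, "tx": 0, "ty": 0, "tz": -0.6, "ax": 0, "ay": 0, "az": 0}, {"grip": -1, "tx": 0, "ty": 0, "tz": -0.6, "ax": 0, "ay": 0, "az": 0}]'

```text
t: 25.45
position: [0.3627, 0.4205, 0.1139]
orientation: [1.038, 1.794, -0.657]
ft_force: [1.0, 1.1, -0.8]
grip_width: 0.998
finger_force: 0.0
```

>>> arm_command --moves '[{"grip": -1, "tx": -0.5, "ty": 0, "tz": -0.5, "ax": 0, "ay": 0, "az": 0}, {"grip": -1, "tx": -0.6, "ty": 0, "tz": -0.3, "ax": 0, "ay": 0, "az": 0}, {"grip": -1, "tx": -0.4, "ty": 0, "tz": -0.2, "ax": 0, "ay": 0, "az": 0}, {"grip": -1, "tx": 0, "ty": 0, "tz": 0, "ax": 0, "ay": 0, "az": 0}]'

```text
t: 25.85
position: [0.3576, 0.4316, 0.2056]
orientation: [1.043, 1.792, -0.651]
ft_force: [0.4, -0.2, 0.3]
grip_width: 0.998
finger_force: 0.0
```

```bash
python3 - <<'E'
from h import *
nuts()
d=cam("scene");save(d,"z.png",(140,110,420,300),2.8)
for n in("scene","side"):
    d=cam(n);X=cloud(d)
    m=(abs(X[...,0]-.42)<.08)&(abs(X[...,1]-.31)<.09)
    Q=X[m&(X[...,2]>.079)&(X[...,2]<.092)];print(n,cv2.minEnclosingCircle(Q[:,:2].astype(np.float32)),Q[:,2].max())
    P=X[(X[...,0]<.475)&(abs(X[...,0]-.447)<.04)&(abs(X[...,1]+.04)<.06)&(X[...,2]>.098)&(X[...,2]<.108)].mean(0)
    print("theta",np.arctan2(.602-P[0],P[1]-.031))
E
```

```text
scene [(np.int32(100), array([241., 188.]), array([ 0.5518, -0.0402,  0.0891])), (np.int32(30), array([253., 185.]), array([ 0.5218, -0.0177,  0.0883])), (np.int32(18), array([248., 195.]), array([ 0.5614, -0.0107,  0.0897])), (np.int32(19), array([254., 201.]), array([0.5608, 0.0112, 0.074 ]))]
side [(np.int32(32), array([255., 196.]), array([ 0.5552, -0.0102,  0.0893])), (np.int32(135), array([261., 206.]), array([ 0.5449, -0.0418,  0.0896])), (np.int32(61), array([244., 207.]), array([ 0.5157, -0.0125,  0.0895])), (np.int32(10), array([239., 217.]), array([ 0.4918, -0.0167,  0.0742]))]
scene ((0.42854785919189453, 0.3095640540122986), 0.03412756323814392) 0.09094452778652329
theta 2.0009436481110114
side ((0.4248349964618683, 0.3126979172229767), 0.03554876893758774) 0.08905568555318895
theta 1.991487229864044
```

View pics/z.png

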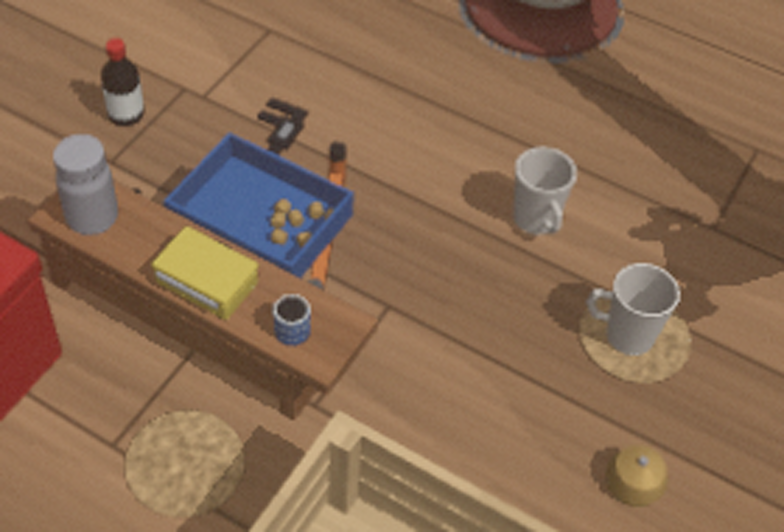

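The mug, at (643,310), stands upright, empty and centred on its mat. The nuts lie in the level tray at (290,220), the leg is at its stop, and the bystanders haven't moved. Handing in.

```bash
python3 -c "
from rig import manip
print(manip.close_job())"
```

```text
the job is handed in; nothing more can be done
None
```

Job handed in at about 26 s of the 72 s allowed: the prop leg rests at its stop (about 2.0 rad), all seven nuts are in the level tray, the mug stands upright on its cork mat, and the other things look undisturbed in the final picture.

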